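# Pulse a nutmeg in the cordless spice grinder

### The arm

A 6-joint arm with a two-finger parallel gripper is mounted at the origin on a cart in front of the work surface, level with it; the furniture and walls round the work are solid. World frame = base frame: x ahead of the robot, y to its left, z up, the work surface at z = 0. Lengths are in m, angles in rad, forces in N, time in s.
With the tool pointing down it reaches from about 0.3 to 0.875 m from the base axis. Payload 6.4 kg.
Tool frame: the origin (TCP) lies between the finger pads; the fingertips stand 8 mm ahead of it and the grasp point (between the pads) lies 11 mm behind it (ctrl.finger_overhang is the distance from the TCP to the fingertips, in m); z points along the fingers, y is the line along which they close (so a half turn about z gives the same grasp; the last joint's range is limited). The gripper opens to 85 mm and grips with 20 to 120 N. Pads are 22 mm wide; open, the fingers measure 114 mm over their backs; the gripper's body (76 mm by 85 mm) begins 54 mm behind the grasp point. The pads swing forward as they close: fully open they stand 13 mm farther back than shut.
Start: joints at [-1.35, 0.181, 1.607, -0, 1.354, -0.206], TCP at [0.238, -0.523, 0.239] pointing down, gripper open.
Joint ranges: [-2.99, 2.99], [-0.89, 2.07], [0.3, 2.58], [-1.14, 4.28], [0, 2.63], [-3.12, 3.12]. Speed limits (rad/s): [2.57, 2.57, 3.01, 3.14, 3.14, 3.14].

### API

Orientations are given as a unit quaternion [w, x, y, z].
In Python, from bench import ctrl, camera gives the robot as it stands.
- The arm moves only by the shell command python3 -m pendant 'ROWS' [OPENING]. ROWS is JSON, a list of rows, each a list of 6 numbers: the shift along the world's x, y, z normalised to -1 to 1, where 1 is 200 mm, then the turn, a rotation vector about the world's x, y, z normalised to -1 to 1, where 1 is pi/2 rad. In form: [[dx, dy, dz, rx, ry, rz], ...]. A call has exactly 10 rows; each row shifts and turns the commanded pose from where the row before left it; what a row does not reach is not made up. A row lasts 1/8 s, in which the tool goes at most 62.5 mm and 10.7 degrees, less where a joint would pass 70% of its speed; a pose out of reach is approached as far as the arm can. A call with a number of a shift or a turn outside -1 to 1 is refused whole. A call with a gripper value outside its range is refused whole. OPENING is the opening, from -1 (shut) to 1 (fully open), set as the call begins (- or left out, the last holds). The fingers move at their own pace and stop on an object; the grip force is fixed at half the most. Time passes only in rows, so rows that do not move let the fingers close, or fill a call up. It gives the time, the measured TCP pose, the force, the opening and the grip force at its end, in the units of the state.
- ctrl.get_obs(): the state, without advancing time (a new reading comes with each control period).
- camera(name): name is "scene" or "top"; returns a dict with "color" (400x640x3 uint8, blue, green, red), "fx", "fy", "cx", "cy" (pixels), "xyz" and "rotation" of the camera in the world. Camera axes: x right, y down, z forward; pixel columns grow to the right and rows downward; lengths in m; the calibration is good to about 2 mm. A picture is of the moment at which its call begins. There is no depth.
- ctrl.hand_in(): hands the job in; it is judged then, once.
The state is a dict: "time_s": time; "q": joint angles; "dq": joint speeds; "joint_efforts": joint torques, N m; "eef_pos": TCP position; "eef_rot": TCP orientation; "wrist_force": force on the tool from outside, world axes, zero at the start; "torque": the same for the moment, N m; "opening": opening from 0.0 (shut) to 1.0 (fully open); "grasp_force": force on a finger pad.
Only numpy, scipy, OpenCV 4.12 (cv2) and the standard library are available. Lean on these libraries where they do the work, as an engineer would, in place of code of your own. Each camera call takes 0.05 s, during which the arm holds its last target. There are 200 camera calls.

### The job

Get the cordless spice grinder going on a nutmeg in pulse: lay the nutmeg on the steel grating plate of the motor base, between its stops, and let it go; then set the lid straight down so that its two lugs drop through the two slots of the collar and it sits fully home. Twist the lid clockwise (seen from above) against the spring to the orange mark, half-way to the lock, never as far as the click at the red mark, and finish while still holding the lid there, because it springs back if you let go. Leave the mug, the jars and the teaspoon where they are.

Things in the scene. Friction and masses are not known exactly. Their poses are not given: they have to be found in the camera images.
- grinder_plate (a point): Cordless spice grinder's motor base: round, pale body, black collar, 107 mm wide, 62 mm high, fixed on the worktop. Point: centre of the top of its 66 mm steel grating plate, 62 mm up, level with the collar's top. z up. On the plate: end stops at x = +-20 mm (24 mm along y, 8 mm high), low side rails at y = +-17 mm (22 mm along x, 3 mm high). The nutmeg lies between these four, long axis along x.
- collar_slot (a point): One of the two slots (+x and -x side, white marks) in the collar's grey inward lip, each 37 degrees wide; point 44 mm from the base's axis, at the collar's top. The black collar round the plate is 104 mm across; its lip has a free bore of 84 mm. Between lip and plate a groove, 12 mm deep, takes the lid's rim. A stop keeps the lid from turning anticlockwise out of the slots.
- pulse_mark (a point): Orange mark on the collar's top, 40 degrees clockwise (seen from above) from the slot, 49 mm from the axis: pulse. A second one lies opposite, 180 degrees round. A white pointer line of the lid stands at it when the lid is turned right.
- lock_mark (a point): Red mark on the collar's top, 80 degrees clockwise from the slot, 49 mm from the axis: lock click, too far. A second one lies opposite.
- lid_grip (a point): Loose lid: smoked clear round cover 80 mm wide with black top, rim down, 80 mm high in all, 150 g. On top an upright pale grip bar 46 mm long (x), 15 mm thick (y), 30 mm high; pinch it across its thickness. Point: on the axis in the bar, 70 mm above the rim, 20 mm above the lid's top, 10 mm below the bar's top. Fully home it is 58 mm above the grating plate. x along the bar, z up.
- lid_rim (a point): Centre of the lid's bottom rim. Two lugs on the rim at +x and -x (in line with the grip bar) reach 45 mm from the axis, 27 degrees wide, 5 mm high; white pointer lines above them on the lid's side and top. Goes in either way round; clearance 2 mm sideways, 5 degrees in turn. Fully home it is 12 mm below the plate's top.
- nutmeg_center (a point): Loose whole nutmeg: brown oval seed 29 mm long (x), 22 mm thick, 15 g, lying on its side on the worktop. Point: its centre, 10.5 mm above what it lies on. Pinch it across its thickness.
- pulse_ring (a joint): Hidden spring-return ring in the collar, rad, 0 at rest. The lugs meet it 0.09 rad after the lid starts to turn from the slots and push it clockwise (growing): 0.1 N m at first, 0.16 at the orange mark, where it reads 0.61. Let go, it drives the lid back. From 1.0 the lugs ride up sprung lock pawls, from 1.2 they snap into the lock (red mark): too far. Right: 0.42 to 0.80.
- jar_2_mid (a point): Bystander: jam jar with green lid, 74 mm in diameter, 90 mm high, loose. Point half-way up.
- spice_jar_4_mid (a point): Bystander: slim spice jar with green cap, 46 mm in diameter, 106 mm high, loose. Point half-way up.
- mug_2_mid (a point): Bystander: black mug, 88 mm in diameter with handle, 106 mm high, loose. Point half-way up.
- teaspoon_1_mid (a point): Bystander: steel teaspoon, 132 mm long, lying on the worktop at the right, loose. Point at its middle.

How it is judged:
On the way, in this order (a step that is already met when the one before it is completed fails the run):
1. the nutmeg lies on the grating plate between the stops, let go, before the lid goes on (horizontal distance between nutmeg_center and grinder_plate below 0.011 m and z of nutmeg_center in the frame of grinder_plate between 0.006 and 0.0145 m and contact force between the fingers and nutmeg below 0.05 N and horizontal distance between lid_grip and grinder_plate above 0.05 m), for 0.2 s.
2. the lid is fully home through the slots, not yet turned far (horizontal distance between lid_grip and grinder_plate below 0.006 m and z of lid_grip in the frame of grinder_plate below 0.061 m and angle between lid_grip's own z axis and vertical below 0.08 rad and value of joint pulse_ring below 0.3 rad), for 0.1 s.
At the end, for the whole second after the job is handed in: Nutmeg on the plate within 11 mm of its centre; lid fully home (within 3 mm), centred within 6 mm, level; pulse ring held between 0.42 and 0.80 rad (orange mark, 0.61) by the gripper, which still grips the lid (horizontal distance between nutmeg_center and grinder_plate below 0.011 m and z of nutmeg_center in the frame of grinder_plate between 0.006 and 0.0145 m and horizontal distance between lid_grip and grinder_plate below 0.006 m and z of lid_grip in the frame of grinder_plate below 0.061 m and angle between lid_grip's own z axis and vertical below 0.08 rad and value of joint pulse_ring between 0.42 and 0.8 rad and contact force between the fingers and grinder_lid above 1 N); the arm keeps its last pose, push and grip.
It fails at once if the lid is turned on to the lock click (value of joint pulse_ring above 1.2 rad).
It fails at once if a bystander is pushed more than 20 mm or tipped (distance of any of jar_2_mid, spice_jar_4_mid, mug_2_mid, teaspoon_1_mid from where it was at the start of the episode above 0.02 m or angle between any of jar_2_mid, spice_jar_4_mid, mug_2_mid's own z axis and vertical above 0.3 rad).
It also fails if it takes over 72 s, if anything falls off the work surface, if the arm or the gripper's body presses on something with over 40 N, if the wrist force passes 120 N, or if a joint passes its speed limit or range.

## Working session

There is one attempt and no reset: what is moved stays moved. The work goes in short steps, Python scripts to look and compute and a shell command to move; the robot and the scene stay as the last step left them, time stands still between calls to the robot, and variables do not carry over. Pictures are saved under pics/ and viewed, at most 10 in all, crops included, and the job is handed in when it is done.

```bash
mkdir -p pics
cat > h.py <<'E'
import numpy as np, cv2
from bench import ctrl, camera
def snap(n,f):
    c=camera(n); cv2.imwrite('pics/'+f,c['color']); return c
def ray(c,u,v,z):
    R=np.array(c['rotation']); 
    if R.shape!=(3,3):
        from scipy.spatial.transform import Rotation as Q
        R=Q.from_quat(np.roll(R,-1)).as_matrix()
    d=R@np.array([(u-c['cx'])/c['fx'],(v-c['cy'])/c['fy'],1]); o=np.array(c['xyz'])
    return o+d*(z-o[2])/d[2]
def proj(c,p):
    R=np.array(c['rotation'])
    if R.shape!=(3,3):
        from scipy.spatial.transform import Rotation as Q
        R=Q.from_quat(np.roll(R,-1)).as_matrix()
    q=R.T@(np.array(p)-np.array(c['xyz'])); return q[0]/q[2]*c['fx']+c['cx'],q[1]/q[2]*c['fy']+c['cy']
E
python3 - <<'E'
from h import *
for n in('top','scene'):
    c=snap(n,n+'0.png'); print(n,c['fx'],c['cx'],c['cy'],c['xyz'],c['rotation'])
print(ctrl.get_obs(),ctrl.finger_overhang)
E
```

```text
top 394.24457162784154 322.32112151890345 197.94268605067631 [ 0.44777786 -0.07075641  0.96934591] [ 0.05057455 -0.70364567  0.7068255  -0.05217938]
scene 491.91955261628675 319.9949018722084 203.82475677813053 [-0.29520789  0.62926124  0.66346802] [ 0.22760941 -0.36449328  0.77211802 -0.46815849]
{'time_s': 0.1, 'q': array([-1.35031405e+00,  1.81477406e-01,  1.60787556e+00, -1.06761166e-05,
        1.35378109e+00, -2.06316840e-01]), 'dq': array([ 0.00110459, -0.00093922, -0.0039179 , -0.00036988, -0.00217811,
       -0.00122611]), 'joint_efforts': array([ 1.55768748e-04, -4.45878696e+01, -3.52236342e+01, -3.92687252e-04,
        4.16003153e-03, -7.68800021e-06]), 'eef_pos': array([ 0.23792707, -0.52295595,  0.23848391]), 'eef_rot': array([-7.70644903e-04,  9.77316058e-01,  2.11784629e-01, -1.06704486e-05]), 'wrist_force': array([ 0.29940495,  0.06823937, -0.50495587]), 'torque': array([-0.0437653 ,  0.04689971,  0.04200051]), 'grasp_force': 0.0, 'opening': 0.9972336344953846} 0.008
```

View pics/top0.png

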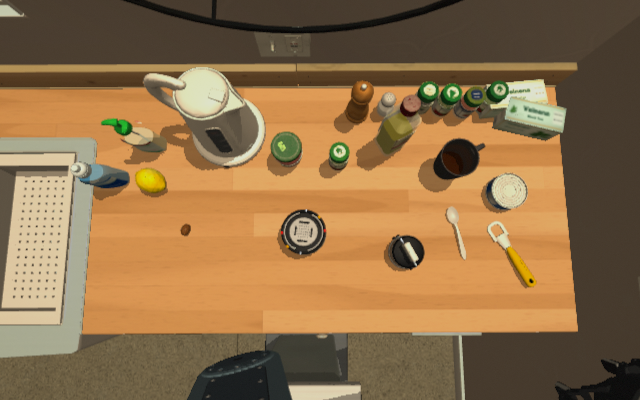

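View pics/scene0.png

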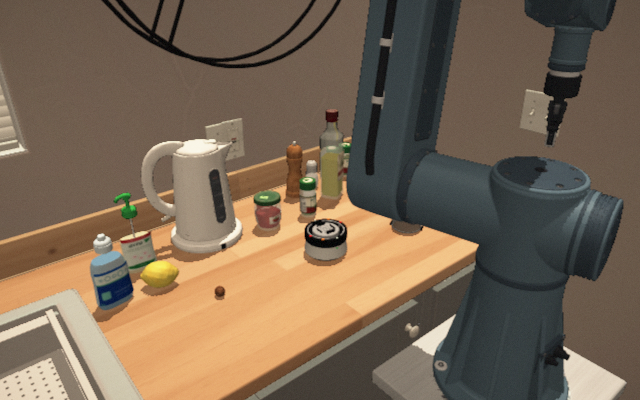

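Top view: nutmeg at (185,230), base at (303,232), and lid at (407,252) with its bar. Green jam jar at (286,148), slim jar at (340,155). I'll enlarge the crops next.

Run:
```python
from h import *
c=camera('top'); im=c['color']
def crop(u,v,r=30,s=8): return cv2.resize(im[v-r:v+r,u-r:u+r],None,fx=400/(2*r),fy=400/(2*r),interpolation=cv2.INTER_CUBIC)
cv2.imwrite('pics/crop.png',np.hstack([crop(303,232,28),crop(407,252,28)]))
# nutmeg
hsv=cv2.cvtColor(im,cv2.COLOR_BGR2HSV)
r=im[215:245,170:200]; m=(r[:,:,2]<130).astype(np.uint8)
k,l,st,ce=cv2.connectedComponentsWithStats(m); i=1+np.argmax(st[1:,4]); cnt=cv2.findContours((l==i).astype(np.uint8),0,2)[0][0]
el=cv2.fitEllipse(cnt); print('nut',st[i],ce[i]+[170,215],el)
p=ray(c,*(ce[i]+[170,215]),.0105);print(p)
a=np.deg2rad(el[2]+90);q=ray(c,ce[i][0]+170+5*np.cos(a),ce[i][1]+215+5*np.sin(a),.0105)-p;print('long axis deg',np.degrees(np.arctan2(q[1],q[0])))
print(ray(c,303,232,.062),ray(c,407,252,.05))
```

```text
nut [10  9 10 12 82] [184.57317073 229.51219512] ((14.55790901184082, 14.444413185119629), (8.53220272064209, 11.458148956298828), 23.074995040893555)
[0.51221773 0.26153332 0.0105    ]
long axis deg 159.1496681388953
[ 0.5018181  -0.02838852  0.062     ] [ 0.45530517 -0.26829751  0.05      ]
```

View pics/crop.png

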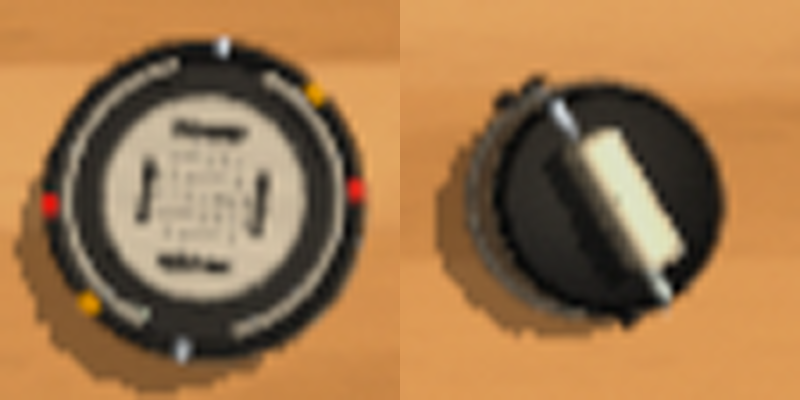

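The left crop shows the base with white slot marks at the top and bottom, orange marks upper right and lower left, and red marks right and left. The right crop shows the lid with its pale bar tilted, running from upper left to lower right. Next I'll measure both precisely.

Run:
```python
from h import *
c=camera('top'); im=c['color'].astype(int)
f=56/400
P=lambda x,y:(275+(x+.5)*f-.5,204+(y+.5)*f-.5)
W={k:[ray(c,*P(*p),.062)[:2] for p in v] for k,v in dict(white=[(222,46),(182,349)],orange=[(316,94),(89,303)],red=[(355,189),(50,204)]).items()}
for k,(a,b) in W.items(): print(k,(a+b)/2,np.linalg.norm(a-b)/2,np.degrees(np.arctan2(*(a-b)[::-1])))
# black collar contour at z=.062
r=im[204:260,275:331]; m=cv2.morphologyEx((r.max(2)<75).astype(np.uint8),3,np.ones((3,3)))
# lid bar
r=im[224:280,379:435]; m=((r.min(2)>130)&(r[:,:,2]-r[:,:,0]<75)).astype(np.uint8)
k,l,st,ce=cv2.connectedComponentsWithStats(m,connectivity=4); i=1+np.argmax(st[1:,4])
cnt=cv2.findContours((l==i).astype(np.uint8),0,1)[0][0]; el=cv2.minAreaRect(cnt); print(st[i],ce[i]+[379,224],el)
ys,xs=np.where(l==i); pts=np.array([ray(c,x+379,y+224,.080)[:2] for x,y in zip(xs,ys)]); mu=pts.mean(0); w,v=np.linalg.eigh(np.cov((pts-mu).T)); d=v[:,1]; print('bar',mu,np.degrees(np.arctan2(d[1],d[0])),np.sqrt(12*w))
# lid top disc at z=.050: circle edge from crop (x 495..722,y 82..318)
g=lambda x,y:ray(c,379+(x-400+.5)*f-.5,224+(y+.5)*f-.5,.05)[:2]
a=[g(495,205),g(722,200),g(610,82),g(600,320)];print('disc',(a[0]+a[1])/2,(a[2]+a[3])/2,np.linalg.norm(a[0]-a[1]),np.linalg.norm(a[2]-a[3]))
a=[g(563,115),g(655,290)];print('ptr',(a[0]+a[1])/2,np.degrees(np.arctan2(*(a[0]-a[1])[::-1])),np.linalg.norm(a[0]-a[1]))
```

```text
white [ 0.5039873  -0.02808876] 0.04902940807713457 -7.394967733055379
orange [ 0.50346821 -0.02839951] 0.04940677907747095 -47.485628409393435
red [ 0.50392965 -0.0282236 ] 0.049090053836648696 -87.44735116993809
[ 26  18  13  21 108] [411.01851852 251.47222222] ((32.346153259277344, 27.73076629638672), (20.465728759765625, 5.5815629959106445), 60.2551155090332)
bar [ 0.45620843 -0.27087404] -152.71374242067972 [0.01246376 0.04428457]
disc [ 0.45548034 -0.270069  ] [ 0.45619809 -0.26896382] 0.07355586879521878 0.07652961374635364
ptr [ 0.4556041  -0.27016181] 26.26987572197472 0.06271685344037052
```

```bash
R='[[0.07,0.2,-0.03,0,0,-0.025],[0.07,0.2,-0.03,0,0,-0.025],[0.07,0.2,-0.03,0,0,-0.025],[0.07,0.2,-0.03,0,0,-0.025],[0.07,0.2,-0.03,0,0,-0.025],[0.07,0.2,-0.03,0,0,-0.025],[0.07,0.2,-0.03,0,0,-0.025],[0.07,0.2,-0.03,0,0,-0.025],[0.07,0.2,-0.03,0,0,-0.025],[0.07,0.2,-0.03,0,0,-0.025]]' ; true
python3 -m pendant '[[0.07,0.2,-0.02,0,0,-0.025],[0.07,0.2,-0.02,0,0,-0.025],[0.07,0.2,-0.02,0,0,-0.025],[0.07,0.2,-0.02,0,0,-0.025],[0.07,0.2,-0.02,0,0,-0.025],[0.07,0.2,-0.02,0,0,-0.025],[0.07,0.2,-0.02,0,0,-0.025],[0.07,0.2,-0.02,0,0,-0.025],[0.07,0.2,-0.02,0,0,-0.025],[0.07,0.2,-0.02,0,0,-0.025]]' 1
python3 -m pendant '[[0.067,0.2,-0.02,0,0,-0.025],[0.067,0.2,-0.02,0,0,-0.025],[0.067,0.2,-0.02,0,0,-0.025],[0.067,0.2,-0.02,0,0,-0.025],[0.067,0.2,-0.02,0,0,-0.025],[0.067,0.2,-0.02,0,0,-0.025],[0.067,0.2,-0.02,0,0,-0.025],[0.067,0.2,-0.02,0,0,-0.025],[0.067,0.12,0,0,0,-0.025],[0.067,0,0,0,0,-0.025]]'
python3 -m pendant '[[0,0,0,0,0,0],[0,0,0,0,0,0],[0,0,0,0,0,0],[0,0,0,0,0,0],[0,0,0,0,0,0],[0,0,0,0,0,0],[0,0,0,0,0,0],[0,0,0,0,0,0],[0,0,0,0,0,0],[0,0,0,0,0,0]]'
```

```text
time_s: 1.45
eef_pos: [0.3783, -0.1221, 0.1992]
eef_rot: [0.0, 1.0, 0.016, 0.0]
wrist_force: [0.3, 0.0, 0.3]
opening: 0.997
grasp_force: 0.0
time_s: 2.7
eef_pos: [0.5121, 0.222, 0.167]
eef_rot: [0.0, 0.984, -0.178, -0.0]
wrist_force: [-0.7, 0.8, -0.3]
opening: 0.999
grasp_force: 0.0
time_s: 3.95
eef_pos: [0.512, 0.2206, 0.1673]
eef_rot: [0.0, 0.984, -0.178, -0.0]
wrist_force: [-0.4, 0.5, 0.2]
opening: 0.999
grasp_force: 0.0
```

```bash
python3 -m pendant '[[0,0.1,0,0,0,0],[0,0.105,0,0,0,0],[0,0,-0.15,0,0,0],[0,0,-0.15,0,0,0],[0,0,-0.15,0,0,0],[0,0,-0.15,0,0,0],[0,0,-0.1,0,0,0],[0,0,-0.065,0,0,0],[0,0,0,0,0,0],[0,0,0,0,0,0]]' 0.3
python3 - <<'E'
from h import *
a=camera('top')['color'];b=camera('scene')['color']
cv2.imwrite('pics/n1.png',np.hstack([cv2.resize(a[190:270,145:225],(400,400)),cv2.resize(b[250:330,180:260],(400,400))]))
E
```

```text
time_s: 5.2
eef_pos: [0.5129, 0.2619, 0.0153]
eef_rot: [-0.0, 0.984, -0.178, 0.001]
wrist_force: [0.4, 0.0, 0.3]
opening: 0.654
grasp_force: 0.0
```

View pics/n1.png

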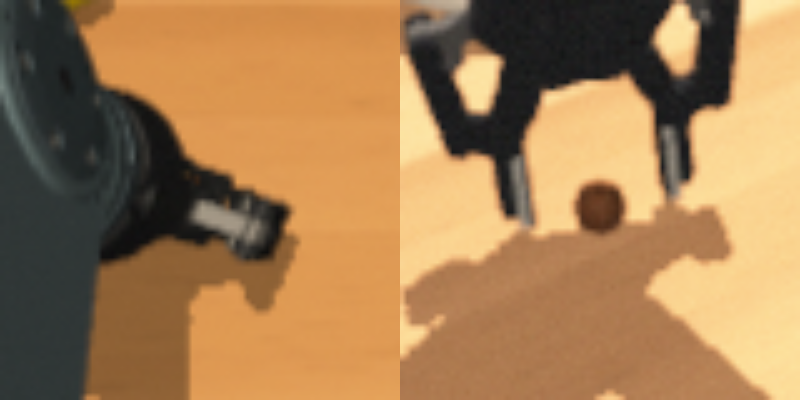

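The scene view (right half, x 600) shows the nutmeg midway between the fingertips, so I'll close on it and lift.

```bash
python3 -m pendant '[[0,0,0,0,0,0],[0,0,0,0,0,0],[0,0,0,0,0,0],[0,0,0,0,0,0],[0,0,0,0,0,0],[0,0,0,0,0,0],[0,0,0,0,0,0],[0,0,0,0,0,0],[0,0,0,0,0,0],[0,0,0,0,0,0]]' -1
python3 -m pendant '[[0,0,0.1,0,0,0],[0,0,0.15,0,0,0],[0,0,0.15,0,0,0],[0,0,0.15,0,0,0],[0,-0.1,0.15,0,0,0.02],[0,-0.15,0,0,0,0.02],[0,-0.15,0,0,0,0.02],[0,-0.15,0,0,0,0.02],[0,-0.15,0,0,0,0.02],[0,-0.15,0,0,0,0.02]]'
```

```text
time_s: 6.55
eef_pos: [0.5125, 0.2617, 0.015]
eef_rot: [-0.0, 0.984, -0.178, 0.0]
wrist_force: [-1.4, -2.0, 6.2]
opening: 0.211
grasp_force: 58.6
time_s: 7.8
eef_pos: [0.5121, 0.0906, 0.1554]
eef_rot: [-0.0, 0.996, -0.084, 0.001]
wrist_force: [-0.1, 0.8, -0.4]
opening: 0.212
grasp_force: 59.0
```

```bash
python3 -m pendant '[[-0.007,-0.1,0,0,0,0.005],[-0.007,-0.1,0,0,0,0.005],[-0.007,-0.1,0,0,0,0.005],[-0.007,-0.1,0,0,0,0.005],[-0.007,-0.1,0,0,0,0.005],[-0.007,-0.08,-0.05,0,0,0],[0,0,-0.1,0,0,0],[0,0,-0.05,0,0,0],[0,0,0,0,0,0],[0,0,0,0,0,0]]'
python3 - <<'E'
from h import *
c=camera('scene');b=c['color'];o=ctrl.get_obs();e=o['eef_pos']; print(e,o['eef_rot'])
print(proj(c,e),proj(c,[.5038,-.0282,.062]))
cv2.imwrite('pics/n2.png',cv2.resize(b[180:270,270:380],(770,600),interpolation=2))
E
```

```text
time_s: 9.05
eef_pos: [0.504, -0.0243, 0.1148]
eef_rot: [0.0, 0.998, -0.065, 0.0]
wrist_force: [0.4, -0.4, 0.9]
opening: 0.211
grasp_force: 59.0
[ 0.50416656 -0.02436224  0.11495329] [ 1.13890106e-04  9.97873633e-01 -6.51757462e-02  5.67044512e-04]
(np.float64(323.63282576237435), np.float64(209.9436430116258)) (np.float64(325.09638741153907), np.float64(228.76694240619582))
```

View pics/n2.png

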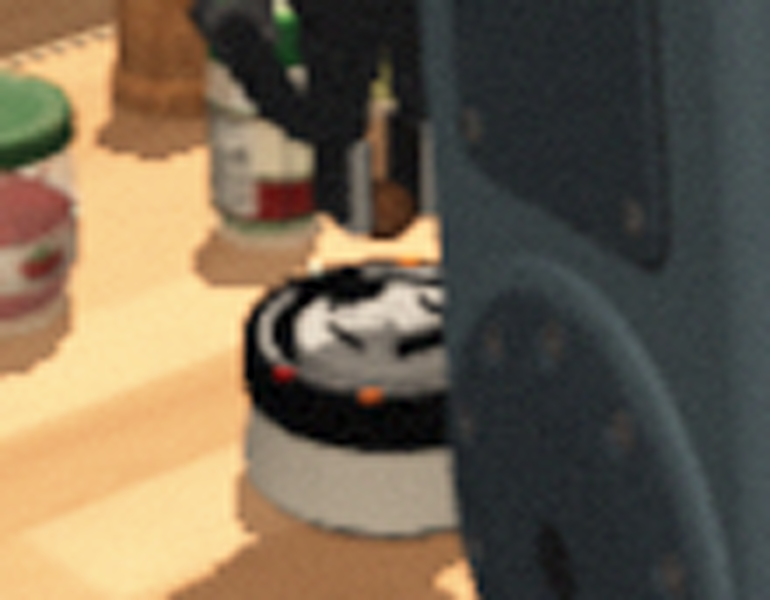

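The nutmeg is held, at crop (395,208), over the base; the mid-point of the orange marks agrees with my base centre. I'll lower it and release.

```bash
python3 -m pendant '[[0,-0.02,-0.06,0,0,0],[0,0,-0.06,0,0,0],[0,0,-0.03,0,0,0],[0,0,-0.02,0,0,0],[0,0,-0.015,0,0,0],[0,0,0,0,0,0],[0,0,0,0,0,0],[0,0,0,0,0,0],[0,0,0,0,0,0],[0,0,0,0,0,0]]'
```

```text
time_s: 10.35
eef_pos: [0.5037, -0.0284, 0.0774]
eef_rot: [0.0, 0.998, -0.065, 0.0]
wrist_force: [0.4, -1.1, 0.3]
opening: 0.21
grasp_force: 59.0
```

```bash
python3 -m pendant '[[0,0,0,0,0,0],[0,0,0,0,0,0],[0,0,0,0,0,0],[0,0,0,0,0,0],[0,0,0.03,0,0,0],[0,0,0.1,0,0,0],[0,0,0.15,0,0,0],[0,0,0.15,0,0,0],[0,0,0.15,0,0,0],[0,-0.1,0.1,0,0,0]]' 0.2
python3 -m pendant '[[-0.03,-0.15,0,0,0,0.05],[-0.03,-0.15,0,0,0,0.05],[-0.03,-0.15,0,0,0,0.05],[-0.03,-0.15,0,0,0,0.05],[-0.03,-0.15,0,0,0,0.05],[-0.03,-0.15,0,0,0,0.05],[-0.03,-0.15,0,0,0,0.05],[-0.03,-0.05,0,0,0,0.03],[0,0,0,0,0,0],[0,0,0,0,0,0]]' 0.3
python3 - <<'E'
from h import *
o=ctrl.get_obs();print(o['eef_pos'],o['eef_rot'])
a=camera('top')['color'];b=camera('scene')['color']
cv2.imwrite('pics/n3.png',np.hstack([cv2.resize(a[204:260,275:331],(400,400),interpolation=2),cv2.resize(b[200:270,290:360],(400,400),interpolation=2)]))
E
```

```text
time_s: 11.6
eef_pos: [0.5041, -0.0479, 0.2154]
eef_rot: [0.0, 0.998, -0.064, 0.001]
wrist_force: [-1.1, -0.2, -0.1]
opening: 0.599
grasp_force: 0.0
time_s: 12.85
eef_pos: [0.4558, -0.268, 0.2135]
eef_rot: [-0.0, 0.973, 0.231, 0.0]
wrist_force: [0.3, -0.0, 0.7]
opening: 0.65
grasp_force: 0.0
[ 0.45579741 -0.2679754   0.21347798] [-4.03807262e-05  9.73060448e-01  2.30550092e-01  1.33900034e-04]
```

View pics/n3.png

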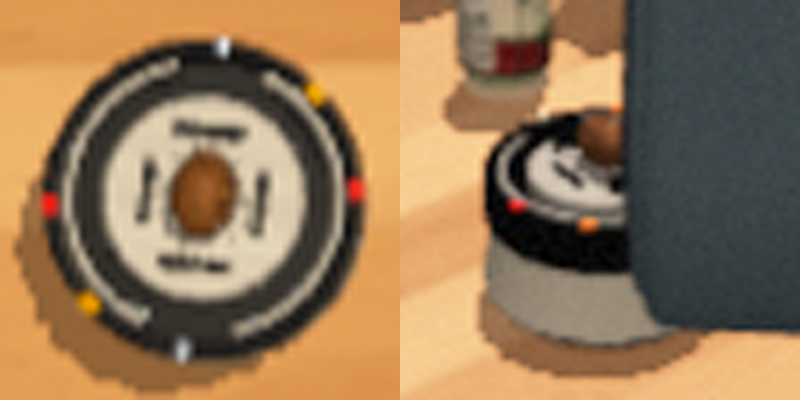

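The nutmeg lies centred at (203,195) between the stops. Next is the lid.

```bash
python3 -m pendant '[[0,-0.01,-0.15,0,0,0],[0,0,-0.15,0,0,0],[0,0,-0.15,0,0,0],[0,0,-0.15,0,0,0],[0,0,-0.1,0,0,0],[0,0,-0.05,0,0,0],[0,0,0,0,0,0],[0,0,0,0,0,0],[0,0,0,0,0,0],[0,0,0,0,0,0]]' 0.2
python3 -m pendant '[[0,0,0,0,0,0],[0,0,0,0,0,0],[0,0,0,0,0,0],[0,0,0,0,0,0],[0,0,0,0,0,0],[0,0,0,0,0,0],[0,0,0,0,0,0],[0,0,0,0,0,0],[0,0,0,0,0,0],[0,0,0,0,0,0]]' -1
```

```text
time_s: 14.2
eef_pos: [0.4559, -0.2707, 0.0639]
eef_rot: [0.0, 0.973, 0.231, 0.0]
wrist_force: [-0.7, 0.1, -0.1]
opening: 0.6
grasp_force: 0.0
time_s: 15.45
eef_pos: [0.4558, -0.2706, 0.0635]
eef_rot: [0.0, 0.973, 0.231, 0.0]
wrist_force: [-0.1, -0.3, 5.5]
opening: 0.165
grasp_force: 58.9
```

```bash
python3 -m pendant '[[0,0,0.1,0,0,0],[0,0,0.15,0,0,0],[0,0,0.15,0,0,0],[0,0,0.15,0,0,0],[0.02,0.1,0,0,0,-0.03],[0.02,0.1,0,0,0,-0.03],[0.02,0.1,0,0,0,-0.03],[0.02,0.1,0,0,0,-0.03],[0.02,0.1,0,0,0,-0.03],[0.02,0.1,0,0,0,-0.03]]'
python3 -m pendant '[[0.02,0.1,0,0,0,-0.03],[0.02,0.1,0,0,0,-0.03],[0.02,0.1,0,0,0,-0.03],[0.02,0.1,0,0,0,-0.03],[0.02,0.1,0,0,0,-0.03],[0.02,0.1,0,0,0,-0.03],[0,0.012,0,0,0,-0.019],[0,0,0,0,0,0],[0,0,0,0,0,0],[0,0,0,0,0,0]]'
python3 - <<'E'
from h import *
o=ctrl.get_obs();print(o['eef_pos'],o['eef_rot'])
c=camera('scene');b=c['color']; a=camera('top')['color']
print(proj(c,[.5038,-.0282,.062]),proj(c,o['eef_pos']-[0,0,.0635]))
cv2.imwrite('pics/n4.png',np.hstack([cv2.resize(a[185:265,265:345],(400,600),interpolation=2),cv2.resize(b[150:270,280:360],(400,600),interpolation=2)]))
E
```

```text
time_s: 16.7
eef_pos: [0.4789, -0.1493, 0.1721]
eef_rot: [-0.001, 0.996, 0.091, -0.001]
wrist_force: [-0.3, 0.8, -1.7]
opening: 0.165
grasp_force: 58.6
time_s: 17.95
eef_pos: [0.5036, -0.0286, 0.1732]
eef_rot: [0.0, 0.998, -0.065, -0.0]
wrist_force: [0.1, 0.6, -1.9]
opening: 0.166
grasp_force: 58.6
[ 0.50357918 -0.02859703  0.17324462] [ 2.13987989e-05  9.97893922e-01 -6.48669310e-02 -2.48292092e-05]
(np.float64(325.09638741153907), np.float64(228.76694240619582)) (np.float64(325.1745176874508), np.float64(211.42264355228843))
```

View pics/n4.png

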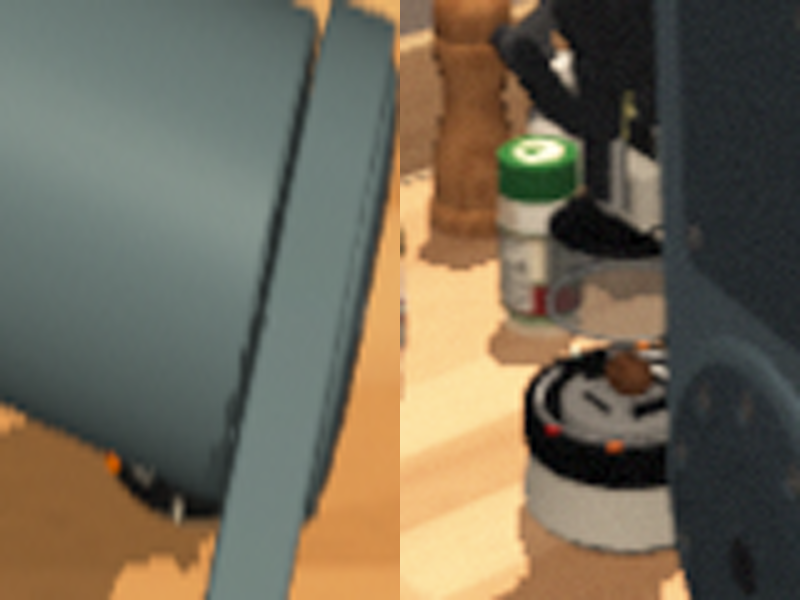

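The lid is level and over the base; its left edge at (550) fits a 39 mm radius about the axis. Lowering now.

```bash
python3 -m pendant '[[0,0.002,-0.06,0,0,0],[0,0,-0.06,0,0,0],[0,0,-0.05,0,0,0],[0,0,-0.03,0,0,0],[0,0,-0.02,0,0,0],[0,0,-0.02,0,0,0],[0,0,-0.01,0,0,0],[0,0,-0.01,0,0,0],[0,0,0,0,0,0],[0,0,0,0,0,0]]'
```

```text
time_s: 19.3
eef_pos: [0.5038, -0.0276, 0.1214]
eef_rot: [0.0, 0.998, -0.065, 0.0]
wrist_force: [-1.4, 0.7, -1.5]
opening: 0.158
grasp_force: 58.6
```

```bash
python3 -m pendant '[[0,-0.003,-0.008,0,0,0],[0,0,-0.008,0,0,0],[0,0,-0.008,0,0,0],[0,0,-0.008,0,0,0],[0,0,-0.006,0,0,0],[0,0,-0.004,0,0,0],[0,0,0,0,0,0],[0,0,0,0,0,0],[0,0,0,0,0,0],[0,0,0,0,0,0]]'
```

```text
time_s: 20.55
eef_pos: [0.5037, -0.0282, 0.1135]
eef_rot: [0.0, 0.998, -0.065, 0.0]
wrist_force: [-3.2, -0.6, 5.0]
opening: 0.16
grasp_force: 59.4
```

```bash
python3 -m pendant '[[0,0,-0.003,0,0,0],[0,0,0,0,0,0],[0,0,0,0,0,0],[0,0,0,0,0,-0.03],[0,0,0,0,0,-0.04],[0,0,0,0,0,-0.04],[0,0,0,0,0,-0.04],[0,0,0,0,0,-0.04],[0,0,0,0,0,-0.03],[0,0,0,0,0,0]]'
python3 - <<'E'
from h import *
o=ctrl.get_obs();print(o['torque'],o['wrist_force'])
E
```

```text
time_s: 21.8
eef_pos: [0.5039, -0.0276, 0.1135]
eef_rot: [-0.0, 0.972, -0.235, 0.0]
wrist_force: [-4.2, 4.3, 9.9]
opening: 0.165
grasp_force: 60.5
[0.61151994 0.74731778 0.19885937] [-4.23664539  4.26921545  9.88753912]
```

```bash
python3 -m pendant '[[0,0,0,0,0,-0.04],[0,0,0,0,0,-0.04],[0,0,0,0,0,-0.04],[0,0,0,0,0,-0.04],[0,0,0,0,0,-0.04],[0,0,0,0,0,-0.025],[0,0,0,0,0,0],[0,0,0,0,0,0],[0,0,0,0,0,0],[0,0,0,0,0,0]]'
python3 - <<'E'
from h import *
o=ctrl.get_obs();q=o['eef_rot'];print(o['torque'],np.degrees(2*np.arctan2(q[2],q[1])))
b=camera('scene')['color']; a=camera('top')['color']
cv2.imwrite('pics/n5.png',np.hstack([cv2.resize(a[190:270,265:345],(400,400),interpolation=2),cv2.resize(b[180:260,290:370],(400,400),interpolation=2)]))
E
```

```text
time_s: 23.05
eef_pos: [0.5038, -0.028, 0.1135]
eef_rot: [-0.0, 0.916, -0.402, 0.0]
wrist_force: [-4.5, 2.5, 10.8]
opening: 0.163
grasp_force: 60.3
[0.32152546 0.81904381 0.17482682] -47.418357556188674
```

View pics/n5.png

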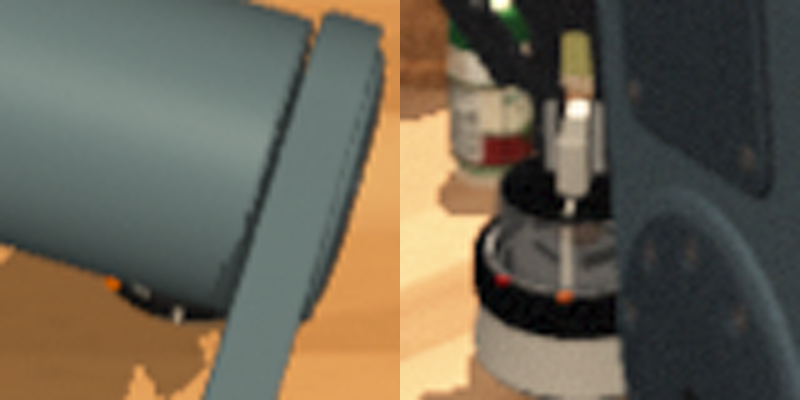

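The scene view shows the lid fully down, with its white pointer line at (567,250) standing right on the orange mark at (565,296). Torque is 0.17 N m, which matches the spring at pulse, so I'm handing in.

```bash
python3 -c "
from bench import ctrl
print(ctrl.hand_in())"
```

```text
the job is handed in; nothing more can be done
None
```

The nutmeg is on the grating plate, and the lid is fully home and held with its pointer at the orange pulse mark; I handed the job in at about 23 s, and no verdict came back.

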